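Open a slack-wheeled gate valve by one true turn

ROBOT

A 6-joint arm with a two-finger parallel gripper is mounted at the origin on a cart in front of the work surface, level with it; the furniture and walls round the work are solid. World frame = base frame: x ahead of the robot, y to its left, z up, the work surface at z = 0. Lengths are in m, angles in rad, forces in N, time in s.
With the tool pointing down it reaches from about 0.25 to 0.725 m from the base axis. Payload 9.7 kg.
Tool frame: the origin (TCP) lies at the very end of the fingers, on their centre line; the grasp point (between the pads) lies 19 mm behind it; z points along the fingers, x is the direction in which the jaws open and shut, and the axes are right-handed (so a half turn about z gives the same grasp; the last joint's range is limited). The gripper opens to 85 mm and grips with 20 to 120 N. Pads are 22 mm wide; open, the fingers measure 114 mm over their backs; the gripper's body (76 mm by 85 mm) begins 54 mm behind the grasp point. The pads swing forward as they close: fully open they stand 13 mm farther back than shut.
Start: joints at [1.12, 0.087, 0.176, 1.66, 0, 1.571], TCP at [0.24, 0.495, 0.231] pointing down, gripper open.
Joint ranges: [-3.13, 3.13], [-0.85, 1.81], [-1.15, 1.24], [-2.2, 2.28], [-1.44, 1.52], [-3.14, 3.14]. Speed limits (rad/s): [2.22, 2.22, 2.57, 3.14, 3.14, 3.14].

INTERFACE

Orientations are given as a unit quaternion [x, y, z, w].
In Python, from bench import manip, eyes, finder gives the robot as it stands. The module is installed in compiled form; this text tells all that it offers.
- The arm moves only by the shell command python3 -m jog 'ROWS' [FORCE]. ROWS is JSON, a list of rows, each a list of 3 entries, a list of its own where there are three numbers: the closure, from -1 (fully open) to 1 (shut), then the shift along the tool's x, y, z in cm, then the turn, a rotation vector about the tool's x, y, z in rad. In form: [[claw, [tx, ty, tz], [ax, ay, az]], ...]. A call has exactly 5 rows; each row shifts and turns the commanded pose from where the row before left it, along the tool's axes as they then stand; what a row does not reach is not made up. A row lasts 1/12 s, in which the tool goes at most 41.7 mm and 7.16 degrees, less where a joint would pass 70% of its speed; a pose out of reach is approached as far as the arm can. A call with a gripper value outside its range is refused whole. The fingers move at their own pace and stop on an object; FORCE is the grip in N (left out, the last holds). Time passes only in rows, so rows that do not move let the fingers close, or fill a call up. It gives the time, the measured TCP pose, the force and the opening at its end, in the units of the state.
- manip.get_state(): the state, without advancing time (a new reading comes with each control period).
- eyes.snapshot(name): name is "scene" or "top" or "wrist"; returns (picture, depth): 400x640x3 uint8, red, green, blue; 400x640 float32, m along the optical axis (not along the pixel's ray), 0 where there is no reading.
- eyes.calibration(name): a dict with "fx", "fy", "cx", "cy" (pixels), "world_from_camera" (4x4, takes a point from camera to world coordinates); the wrist camera has in their place "tool_from_camera" (4x4, takes a point from camera to tool coordinates, whose origin is the TCP and whose axes are the tool frame's). Camera axes: x right, y down, z forward; pixel columns grow to the right and rows downward; lengths in m; the calibration is good to about 2 mm. A picture is of the moment at which its call begins: read the wrist's pose just before it. calibration takes no time and is no camera call.
- manip.close_job(): hands the job in, once; it reports no verdict.
Trained networks look in the newest picture that a camera, given by its name, has taken for a name from the list of things; names that differ only in an ending like _2 or _b are one class to them, and where a whole thing is asked for, a point or a joint stands for the part that bears it (a point fixed in the world has none). Each returns a list of dicts, best first, with "conf" (0 to 1); they miss things now and then, are a little off and sometimes report something else, mostly with a low value. They report only what shows in the picture. A call takes as long as a camera call.
- finder.spot_in(camera, name): "xyz" ([x, y, z] in m, in the coordinates of the camera as it stood for that picture, good to about 4 mm: the middle of the surface that is visible of it).
- finder.tip_of(camera, name): "xyz" ([x, y, z] in m, in the coordinates of the camera as it stood for that picture, good to about 4 mm: a listed point, or the origin of a listed thing).
The state is a dict: "time_s": time; "joints": joint angles; "qvel": joint speeds; "joint_torque": joint torques, N m; "position": TCP position; "orientation": TCP orientation; "ft_force": force on the tool from outside, world axes, zero at the start; "moment": the same for the moment, N m; "opening": opening from 0.0 (shut) to 1.0 (fully open).
Only numpy, scipy, OpenCV 4.12 (cv2) and the standard library are available. Lean on these libraries where they do the work, as an engineer would, in place of code of your own. Each camera call takes 0.05 s, during which the arm holds its last target. There are 200 camera calls.

TASK

Open the shut gate valve on the bench stand by one full turn: wind its handwheel anticlockwise (seen from above) by the upright handle. The wheel is worn and first turns idly by an unknown amount before it bites and the stem rises, so count the one turn from the moment it bites (good to about a twentieth of a turn). Work gently so that the unbolted stand does not slide, turn or tip, leave the things around it alone, and let go of the wheel.

Things in the scene. Friction and masses are not known exactly. Their poses are not given: they have to be found in the camera images.
- stand: Grey base plate 150 x 180 x 18 mm on rubber feet, with a brass gate valve and a hose tail to either side (196 mm over the tails, along y). Loose on the bench, 4.5 to 6 kg: it tips or slides when pushed at the wheel with more than about 25 N. Origin: centre of its underside; z up, y along the pipe (it may face any way). When the valve is shut, turning its wheel clockwise ends at a solid stop.
- wheel_center (a point): Point on the upright axis of the horizontal black five-spoked handwheel, at mid height of its rim, 110 mm above the bench; axes as the stand's. Wheel 133 mm across, rim bar 13 mm, hub 30 mm. Anticlockwise from above (+z) opens. It first turns idly (under 2 N at the handle) for 0.3 to 3.0 rad, different each time, then bites: about 12 N at the handle while the stem rises.
- handle (a point): Middle of the upright handle on the wheel rim: on the handle's axis, 60 mm from the wheel's axis, 141 mm above the bench. Plain light metal cylinder 18 mm across and 45 mm tall (117 to 162 mm above the bench). It revolves freely on its own pin, so a gripper holding it can circle without turning. This point's bearing about the wheel's axis is the wheel's angle.
- stem_tip (a point): Top end of the steel valve stem, 12 mm across, which rises through the middle of the wheel hub without turning: 130 mm above the bench when shut (as at the start), and 2 mm higher for each turn of the wheel once the slack is out. The valve stays where it is left.
- lead_pot: Bystander: dark grey upright cylindrical pot, 45 mm across, 100 mm tall, to the left of the stand. Origin: centre of its underside.
- vial: Bystander: capped glass vial, 41 mm across, 75 mm tall, to the right of the stand. Origin: centre of its underside.
- tape_roll: Bystander: small roll of tape lying flat, 49 mm across, 12 mm tall, behind the stand. Origin: centre of its underside.
- hose_tail (a point): End of the hose tail on the stand's own +y side, 98 mm from the wheel's axis, 52 mm above the bench.

How it is judged:
By the outcome, as a careful person would: the job done as asked, in the order asked, and still so for the second after the job is handed in, with the robot touching nothing.
It also fails if it takes over 72 s, if anything falls off the work surface, if the arm or the gripper's body presses on something with over 40 N, if the wrist force passes 120 N, or if a joint passes its speed limit or range.

## Working session

There is one attempt and no reset: what is moved stays moved. The work goes in short steps, Python scripts to look and compute and a shell command to move; the robot and the scene stay as the last step left them, time stands still between calls to the robot, and variables do not carry over. Pictures are saved under pics/ and viewed, about 8 in all and at most 12, crops included, and the job is handed in when it is done.

```bash
mkdir -p pics
cat > h.py <<'E'
import numpy as np, cv2
from bench import manip, eyes, finder
from scipy.spatial.transform import Rotation as R
def W(cam,p,st=None):
    c=eyes.calibration(cam)
    if cam!="wrist": M=np.array(c["world_from_camera"])
    else:
        T=np.eye(4);T[:3,:3]=R.from_quat(st["orientation"]).as_matrix();T[:3,3]=st["position"]
        M=T@np.array(c["tool_from_camera"])
    return (M@np.r_[p,1])[:3]
def find(cam,names,f=finder.tip_of,st=None):
    o={}
    for n in names:
        r=f(cam,n)[:2]
        o[n]=[(W(cam,x["xyz"],st).round(4),round(x["conf"],2)) for x in r]
        print(cam,n,o[n])
    return o
def save(cam,fn):
    im,d=eyes.snapshot(cam); cv2.imwrite("pics/"+fn,im[:,:,::-1]); return im,d
E
python3 - <<'E'
from h import *
st=manip.get_state();print(st)
print(R.from_quat(st["orientation"]).as_matrix().round(3))
a,_=save("scene","s0.png");
find("scene",["wheel_center","handle"])
b,_=save("top","t0.png")
find("top",["wheel_center","handle","stem_tip","lead_pot","vial","tape_roll","hose_tail","stand"])
print(eyes.calibration("top"))
cv2.imwrite("pics/c0.png",cv2.resize(np.vstack([a,b]),(480,600))[:,:,::-1])
E
```

```text
{'time_s': 0.0, 'joints': array([1.11997864e+00, 8.74330697e-02, 1.75124009e-01, 1.65981806e+00,
       5.67044638e-06, 1.57078714e+00]), 'qvel': array([ 0.00064757,  0.00031999, -0.00128828,  0.00030464,  0.00026229,
       -0.00065645]), 'joint_torque': array([-5.68309024e-04, -5.20387244e+01,  4.64799035e+01,  1.66020251e-02,
        4.80921415e-05,  8.30677777e-06]), 'position': array([0.23952882, 0.49483258, 0.23059273]), 'orientation': array([ 8.47258158e-01,  5.31180921e-01, -5.65273226e-04,  3.51039431e-04]), 'ft_force': array([-0.63160869,  0.5085322 ,  0.22445858]), 'moment': array([-0.00946038, -0.01852722, -0.0012917 ]), 'opening': 0.9970929972817184}
[[ 0.436  0.9   -0.001]
 [ 0.9   -0.436 -0.001]
 [-0.001 -0.    -1.   ]]
scene wheel_center [(array([0.5053, 0.003 , 0.1101]), 0.79)]
scene handle [(array([0.5061, 0.0669, 0.1416]), 0.83)]
top wheel_center [(array([0.5055, 0.0057, 0.1109]), 0.92), (array([0.5765, 0.0695, 0.0537]), 0.48)]
top handle [(array([0.5075, 0.073 , 0.1395]), 0.92)]
top stem_tip [(array([0.5062, 0.0056, 0.1305]), 0.41)]
top lead_pot [(array([ 4.722e-01,  2.296e-01, -2.000e-04]), 0.74)]
top vial [(array([0.5784, 0.0694, 0.0539]), 0.58)]
top tape_roll [(array([ 0.6714, -0.1854, -0.0024]), 0.49)]
top hose_tail [(array([0.5765, 0.0692, 0.053 ]), 0.89)]
top stand [(array([ 0.508 ,  0.0052, -0.0015]), 0.78), (array([0.4703, 0.2288, 0.0017]), 0.34)]
{'fx': 474.02432348881194, 'fy': 474.02432348881194, 'cx': 323.4715424836632, 'cy': 198.76447739250563, 'world_from_camera': array([[-0.00898661, -0.98082966,  0.19465975,  0.34137801],
       [-0.99986188,  0.00609206, -0.01546341, -0.02948858],
       [ 0.01398109, -0.19477183, -0.98074893,  1.13876137],
       [ 0.        ,  0.        ,  0.        ,  1.        ]])}
```

View pics/c0.png

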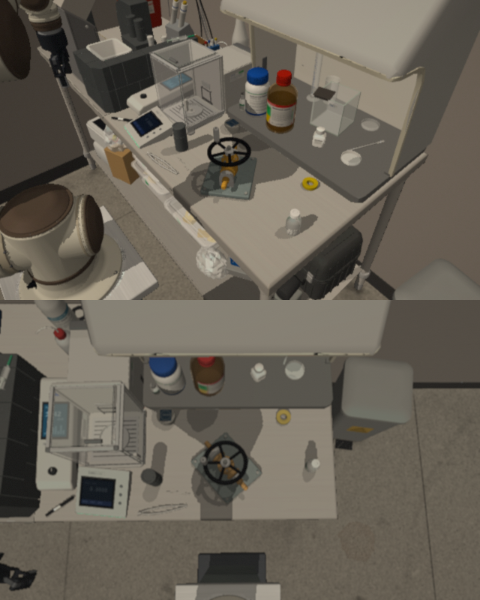

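The top view has the stand at about (226,463) in the composite. The handle is on its left (+y) side, the pot is at (151,477), and a shelf and hood are behind. I'll check the clearances and work out the approach.

```bash
python3 - <<'E'
from h import *
im=cv2.imread("pics/t0.png")
_,d=eyes.snapshot("top")
c=eyes.calibration("top")
v,u=np.mgrid[0:400,0:640]
P=np.stack([(u-c["cx"])/c["fx"]*d,(v-c["cy"])/c["fy"]*d,d],-1)
M=np.array(c["world_from_camera"]);X=P@M[:3,:3].T+M[:3,3]
ok=d>0
for y0 in np.arange(-.3,.6,.1):
    row=[]
    for x0 in np.arange(.2,.9,.05):
        m=ok&(abs(X[...,0]-x0)<.025)&(abs(X[...,1]-y0)<.05)
        row.append("%5.2f"%X[...,2][m].max() if m.any() else "  -  ")
    print("y%.1f"%y0,*row)
st=manip.get_state();R0=R.from_quat(st["orientation"])
tgt=R.from_matrix(np.diag([1,-1,-1.]))
print((R0.inv()*tgt).as_rotvec())
t=np.array([.35,.07,.26])-st["position"];print(R0.inv().apply(t)*100)
print(R0.inv().apply(np.array([.506,.068,.24])-st["position"])*100)
E
python3 - <<'E'
import cv2
im=cv2.imread("pics/s0.png");cv2.imwrite("pics/s1.png",cv2.resize(im[130:330,200:460],None,fx=3,fy=3))
E
```

```text
y-0.3 -0.89 -0.89 -0.89  0.01  0.01  0.01  0.08  0.05  0.01  0.01  0.48  0.52  0.05  0.10
y-0.2 -0.89 -0.89 -0.89  0.01  0.01  0.01  0.05  0.01  0.01  0.02  0.48  0.52  0.06  0.06
y-0.1 -0.88 -0.89 -0.88  0.01  0.01  0.11  0.12  0.12  0.01  0.01  0.48  0.52  0.11  0.05
y0.0 -0.88 -0.89 -0.88  0.01  0.03  0.12  0.13  0.12  0.03  0.01  0.48  0.52  0.22  0.05
y0.1 -0.89 -0.88 -0.88  0.01  0.01  0.12  0.17  0.12  0.07  0.01  0.48  0.52  0.22  0.05
y0.2 -0.88 -0.88 -0.88  0.01  0.01  0.11  0.17  0.16  0.01  0.04  0.48  0.52  0.22  0.05
y0.3 -0.88 -0.88 -0.88  0.03  0.04  0.10  0.28  0.29  0.28  0.28  0.48  0.52  0.20  0.13
y0.4  0.35  0.35 -0.88  0.03  0.04  0.05  0.28  0.28  0.28  0.28  0.28  0.20  0.20  0.20
y0.5  0.36  0.37 -0.88  0.02  0.04  0.07  0.08  0.07   -     -    0.09  0.09  0.09  0.19
[-9.80614405e-06 -8.64582933e-06  1.12001408e+00]
[-33.44957988  28.45355398  -2.87006734]
[-26.83317649  42.58235756  -0.87003847]
```

View pics/s1.png

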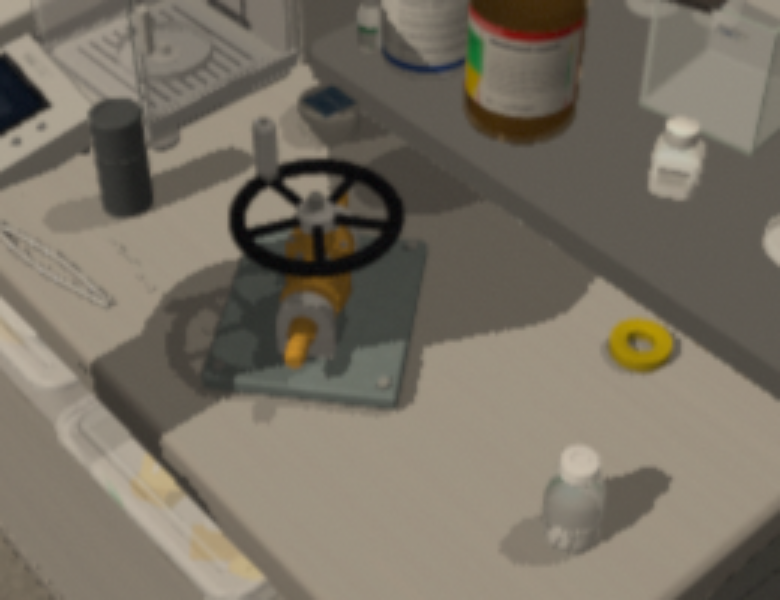

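Crop: handle at (265,145) on the far-left rim, pot at (120,155), vial at (575,500), tape at (640,345). The hood starts at x≈0.70 and the approach is clear.

```bash
A='[[-1,[-2.23,1.9,-0.19],[0,0,0]],[-1,[-2.23,1.9,-0.19],[0,0,0]],[-1,[-2.23,1.9,-0.19],[0,0,0]],[-1,[-2.23,1.9,-0.19],[0,0,0]],[-1,[-2.23,1.9,-0.19],[0,0,0]]]' ; 
python3 -m jog '[[-1,[-2.23,1.9,-0.19],[0,0,0]],[-1,[-2.23,1.9,-0.19],[0,0,0]],[-1,[-2.23,1.9,-0.19],[0,0,0]],[-1,[-2.23,1.9,-0.19],[0,0,0]],[-1,[-2.23,1.9,-0.19],[0,0,0]]]' 40
python3 -m jog '[[-1,[-2.23,1.9,-0.19],[0,0,0]],[-1,[-2.23,1.9,-0.19],[0,0,0]],[-1,[-2.23,1.9,-0.19],[0,0,0]],[-1,[-2.23,1.9,-0.19],[0,0,0]],[-1,[-2.23,1.9,-0.19],[0,0,0]]]'
python3 -m jog '[[-1,[-2.23,1.9,-0.19],[0,0,0]],[-1,[-2.23,1.9,-0.19],[0,0,0]],[-1,[-2.23,1.9,-0.19],[0,0,0]],[-1,[-2.23,1.9,-0.19],[0,0,0]],[-1,[-2.23,1.9,-0.19],[0,0,0]]]'
python3 -m jog '[[-1,[0,0,0],[0,0,0.112]],[-1,[0,0,0],[0,0,0.112]],[-1,[0,0,0],[0,0,0.112]],[-1,[0,0,0],[0,0,0.112]],[-1,[0,0,0],[0,0,0.112]]]'
python3 -m jog '[[-1,[0,0,0],[0,0,0.112]],[-1,[0,0,0],[0,0,0.112]],[-1,[0,0,0],[0,0,0.112]],[-1,[0,0,0],[0,0,0.112]],[-1,[0,0,0],[0,0,0.112]]]'
```

```text
time_s: 1.07
position: [0.2766, 0.352, 0.2409]
orientation: [0.847, 0.531, 0.0, -0.0]
ft_force: [0.4, 0.1, -0.0]
opening: 0.995
time_s: 1.48
position: [0.3135, 0.2102, 0.2506]
orientation: [0.847, 0.531, 0.0, 0.0]
ft_force: [0.4, 1.5, 0.1]
opening: 0.997
time_s: 1.9
position: [0.3504, 0.0684, 0.2601]
orientation: [0.847, 0.531, 0.0, 0.0]
ft_force: [1.1, 0.6, -0.3]
opening: 1.0
time_s: 2.32
position: [0.3504, 0.0696, 0.2599]
orientation: [0.962, 0.273, 0.0, 0.0]
ft_force: [0.7, -0.0, -0.0]
opening: 1.0
time_s: 2.73
position: [0.3504, 0.0698, 0.2599]
orientation: [1.0, -0.003, 0.0, -0.0]
ft_force: [0.5, 0.4, -0.0]
opening: 1.001
```

```bash
python3 -m jog '[[-1,[2,0,0],[0,0,0]],[-1,[2,0,0],[0,0,0]],[-1,[2,0,0],[0,0,0]],[-1,[2,0,0],[0,0,0]],[-1,[0,0,0],[0,0,0]]]'
python3 - <<'E'
from h import *
st=manip.get_state();print(st["position"])
save("wrist","w0.png")
find("wrist",["handle","wheel_center","stem_tip","hose_tail"],st=st)
print(eyes.calibration("wrist")["tool_from_camera"].round(3))
E
```

```text
time_s: 3.15
position: [0.4327, 0.0698, 0.2588]
orientation: [1.0, -0.0, -0.0, 0.0]
ft_force: [0.5, 0.5, -0.6]
opening: 1.002
[0.43270202 0.06978611 0.2588242 ]
wrist handle [(array([0.5074, 0.0646, 0.1467]), 0.63)]
wrist wheel_center [(array([0.5057, 0.0049, 0.1106]), 0.65)]
wrist stem_tip [(array([0.5028, 0.0059, 0.1311]), 0.5)]
wrist hose_tail [(array([0.5816, 0.0669, 0.0535]), 0.9), (array([0.5032, 0.0018, 0.1121]), 0.47)]
[[ 1.     0.     0.002 -0.001]
 [-0.001  0.949  0.316 -0.081]
 [-0.001 -0.316  0.949 -0.143]
 [ 0.     0.     0.     1.   ]]
```

View pics/w0.png

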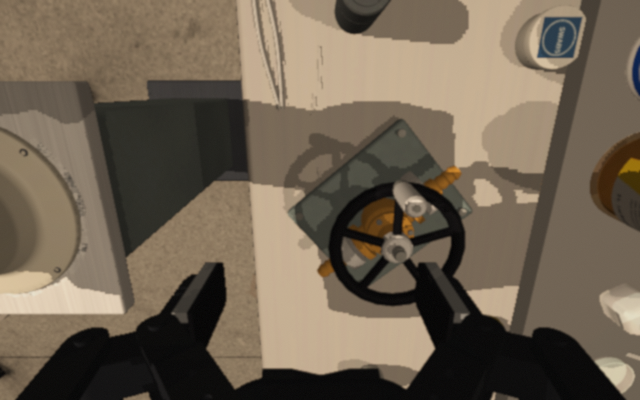

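Wrist view: handle top at (417,207), stem at (397,247), pot at (360,10), well clear. I'll cross-check with pixel rays at the known heights.

Run:
```python
from h import *
st=manip.get_state()
c=eyes.calibration("wrist");o=W("wrist",[0,0,0],st)
for px,z in [((417,207),.162),((397,247),.130)]:
    r=W("wrist",[(px[0]-c["cx"])/c["fx"],(px[1]-c["cy"])/c["fy"],1],st)-o
    print((o+r*(z-o[2])/r[2]).round(4))
```

```text
[0.5045 0.0636 0.162 ]
[0.4998 0.0133 0.13  ]
```

```bash
python3 -m jog '[[-1,[1.8,0.1,0],[0,0,0]],[-1,[1.8,0.1,0],[0,0,0]],[-1,[1.8,0.1,0.5],[0,0,0]],[-1,[1.8,0.1,1],[0,0,0]],[-1,[0,0,2],[0,0,0]]]' 30
python3 -m jog '[[-1,[0,0,2.5],[0,0,0]],[-1,[0,0,2.5],[0,0,0]],[-1,[0,0,2],[0,0,0]],[-1,[0,0,1.7],[0,0,0]],[-1,[0,0,1],[0,0,0]]]' 30
python3 -m jog '[[-0.2,[0,0,0],[0,0,0]],[0,[0,0,0],[0,0,0]],[0.2,[0,0,0],[0,0,0]],[0.3,[0,0,0],[0,0,0]],[0.35,[0,0,0],[0,0,0]]]' 30
python3 - <<'E'
from h import *
st=manip.get_state();print(st["position"],st["opening"])
save("wrist","w1.png")
find("wrist",["handle","wheel_center"],st=st)
E
```

```text
time_s: 3.82
position: [0.5047, 0.0658, 0.2258]
orientation: [1.0, -0.0, 0.002, -0.0]
ft_force: [1.3, -0.4, 0.7]
opening: 0.999
time_s: 4.23
position: [0.5012, 0.0658, 0.1262]
orientation: [1.0, 0.0, -0.001, 0.0]
ft_force: [0.5, 0.1, 0.1]
opening: 1.004
time_s: 4.65
position: [0.5029, 0.0659, 0.1289]
orientation: [1.0, 0.0, 0.001, -0.0]
ft_force: [-0.5, -0.7, -0.1]
opening: 0.327
[0.50293344 0.06587619 0.12888008] 0.32731217990034367
wrist handle [(array([0.5083, 0.0649, 0.1468]), 0.58)]
wrist wheel_center [(array([0.5048, 0.0043, 0.1121]), 0.77)]
```

View pics/w1.png

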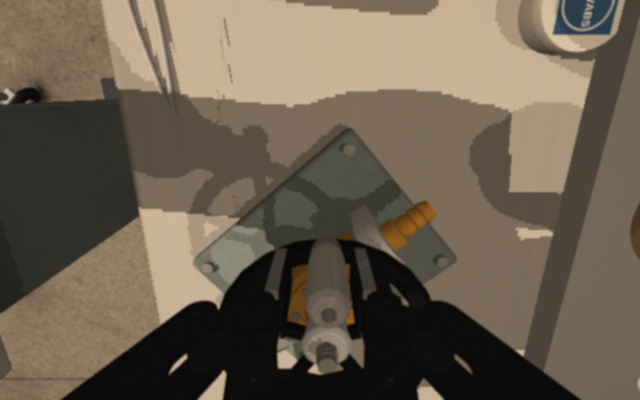

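The handle at (325,285) sits between the fingers at (278,·) and (365,·). Closing now.

```bash
python3 -m jog '[[0.45,[0,0,0],[0,0,0]],[0.55,[0,0,0],[0,0,0]],[0.65,[0,0,0],[0,0,0]],[0.8,[0,0,0],[0,0,0]],[1,[0,0,0],[0,0,0]]]' 40
python3 -m jog '[[1,[0,0,0],[0,0,0]],[1,[0,0,0],[0,0,0]],[1,[0,0,0],[0,0,0]],[1,[0,0,0],[0,0,0]],[1,[0,0,0],[0,0,0]]]' 40
```

```text
time_s: 5.22
position: [0.5026, 0.0658, 0.128]
orientation: [1.0, -0.0, 0.0, -0.0]
ft_force: [0.6, 0.4, 2.2]
opening: 0.205
time_s: 5.63
position: [0.5025, 0.0659, 0.128]
orientation: [1.0, 0.0, 0.0, -0.0]
ft_force: [0.5, 1.4, 4.2]
opening: 0.204
```

```bash
cat > tab.py <<'E'
import numpy as np,sys
# args: cx cy(cm... m) start_x start_y step nsteps : per-call per-row shift (tool x, tool y; cm)
cx,cy,x,y,s,n=map(float,sys.argv[1:7]);p=np.array([x,y]);a=np.arctan2(y-cy,x-cx);print("a0",a)
for i in range(int(n)):
    a+=s;q=np.array([cx,cy])+.06*np.array([np.cos(a),np.sin(a)])
    d=(q-p)*100/5;print("%.3f [%.2f,%.2f,0]"%(a,d[0],-d[1]),q.round(4));p=q
E
python3 tab.py .505 .0055 .5025 .0658 .25 13
```

```text
a0 1.6122319665296745
1.862 [-0.29,0.06,0] [0.4878 0.063 ]
2.112 [-0.27,0.12,0] [0.4741 0.0569]
2.362 [-0.24,0.18,0] [0.4623 0.0477]
2.612 [-0.18,0.24,0] [0.4532 0.0358]
2.862 [-0.12,0.28,0] [0.4473 0.022 ]
3.112 [-0.05,0.30,0] [0.445  0.0073]
3.362 [0.03,0.30,0] [ 0.4465 -0.0076]
3.612 [0.10,0.28,0] [ 0.4515 -0.0217]
3.862 [0.17,0.25,0] [ 0.4599 -0.0341]
4.112 [0.22,0.20,0] [ 0.4711 -0.044 ]
4.362 [0.27,0.14,0] [ 0.4844 -0.0509]
4.612 [0.29,0.07,0] [ 0.499  -0.0542]
4.862 [0.30,-0.01,0] [ 0.514  -0.0538]
```

```bash
python3 -m jog '[[1,[-0.29,0.06,0],[0,0,0]],[1,[-0.29,0.06,0],[0,0,0]],[1,[-0.29,0.06,0],[0,0,0]],[1,[-0.29,0.06,0],[0,0,0]],[1,[-0.29,0.06,0],[0,0,0]]]'
python3 -m jog '[[1,[-0.27,0.12,0],[0,0,0]],[1,[-0.27,0.12,0],[0,0,0]],[1,[-0.27,0.12,0],[0,0,0]],[1,[-0.27,0.12,0],[0,0,0]],[1,[-0.27,0.12,0],[0,0,0]]]'
python3 -c "
from h import *
s=manip.get_state();print(s['position'],s['ft_force'],s['moment'])"
```

```text
time_s: 6.05
position: [0.4876, 0.0629, 0.1279]
orientation: [1.0, 0.0, 0.0, -0.0]
ft_force: [-0.0, 0.8, 4.8]
opening: 0.205
time_s: 6.47
position: [0.4741, 0.0566, 0.1279]
orientation: [1.0, -0.0, 0.0, 0.0]
ft_force: [0.7, -0.4, 5.3]
opening: 0.203
[0.47413925 0.0566022  0.12794304] [ 0.74626612 -0.42683726  5.27284246] [ 0.03299805 -0.24021615  0.0170478 ]
```

```bash
python3 -m jog '[[1,[-0.24,0.18,0],[0,0,0]],[1,[-0.24,0.18,0],[0,0,0]],[1,[-0.24,0.18,0],[0,0,0]],[1,[-0.24,0.18,0],[0,0,0]],[1,[-0.24,0.18,0],[0,0,0]]]'
python3 -m jog '[[1,[-0.18,0.24,0],[0,0,0]],[1,[-0.18,0.24,0],[0,0,0]],[1,[-0.18,0.24,0],[0,0,0]],[1,[-0.18,0.24,0],[0,0,0]],[1,[-0.18,0.24,0],[0,0,0]]]'
```

```text
time_s: 6.88
position: [0.4639, 0.0485, 0.128]
orientation: [1.0, 0.0, 0.002, -0.001]
ft_force: [10.6, 5.5, -0.0]
opening: 0.205
time_s: 7.3
position: [0.4547, 0.0367, 0.128]
orientation: [1.0, 0.0, 0.002, -0.001]
ft_force: [9.7, 8.1, -0.2]
opening: 0.198
```

The bite came between wheel angle 2.11 (no load) and 2.33 (about 11 N), so take 2.22. The target is a measured angle of 8.50. I'll tabulate the remaining 5.92 rad.

Run:
```python
import numpy as np
c=np.array([50.5,.55]);f=lambda a:c+6*np.array([np.cos(a),np.sin(a)])
p=f(2.612);s=(8.53-2.612)/60
for k in range(12):
    o=[]
    for j in range(5):
        a=2.612+s*(5*k+j+1);d=(f(a)-p).round(2);p=p+d;o.append("[1,[%.2f,%.2f,0],[0,0,0]]"%(d[0],-d[1]))
    print("%.3f"%a,p.round(2),"["+",".join(o)+"]")
```

```text
3.105 [44.5   0.77] [[1,[-0.27,0.52,0],[0,0,0]],[1,[-0.22,0.55,0],[0,0,0]],[1,[-0.17,0.57,0],[0,0,0]],[1,[-0.11,0.58,0],[0,0,0]],[1,[-0.05,0.59,0],[0,0,0]]]
3.598 [45.11 -2.1 ] [[1,[0.01,0.59,0],[0,0,0]],[1,[0.07,0.59,0],[0,0,0]],[1,[0.12,0.58,0],[0,0,0]],[1,[0.18,0.56,0],[0,0,0]],[1,[0.23,0.55,0],[0,0,0]]]
4.091 [47.01 -4.33] [[1,[0.29,0.51,0],[0,0,0]],[1,[0.34,0.49,0],[0,0,0]],[1,[0.38,0.45,0],[0,0,0]],[1,[0.42,0.41,0],[0,0,0]],[1,[0.47,0.37,0],[0,0,0]]]
4.585 [49.73 -5.4 ] [[1,[0.50,0.32,0],[0,0,0]],[1,[0.52,0.27,0],[0,0,0]],[1,[0.55,0.22,0],[0,0,0]],[1,[0.57,0.16,0],[0,0,0]],[1,[0.58,0.10,0],[0,0,0]]]
5.078 [52.64 -5.05] [[1,[0.59,0.05,0],[0,0,0]],[1,[0.60,-0.01,0],[0,0,0]],[1,[0.58,-0.07,0],[0,0,0]],[1,[0.58,-0.13,0],[0,0,0]],[1,[0.56,-0.19,0],[0,0,0]]]
5.571 [55.04 -3.37] [[1,[0.54,-0.23,0],[0,0,0]],[1,[0.52,-0.29,0],[0,0,0]],[1,[0.48,-0.34,0],[0,0,0]],[1,[0.45,-0.39,0],[0,0,0]],[1,[0.41,-0.43,0],[0,0,0]]]
6.064 [56.35 -0.75] [[1,[0.36,-0.46,0],[0,0,0]],[1,[0.32,-0.50,0],[0,0,0]],[1,[0.27,-0.53,0],[0,0,0]],[1,[0.21,-0.55,0],[0,0,0]],[1,[0.15,-0.58,0],[0,0,0]]]
6.557 [56.27  2.17] [[1,[0.10,-0.58,0],[0,0,0]],[1,[0.05,-0.59,0],[0,0,0]],[1,[-0.02,-0.59,0],[0,0,0]],[1,[-0.07,-0.59,0],[0,0,0]],[1,[-0.14,-0.57,0],[0,0,0]]]
7.050 [54.82  4.71] [[1,[-0.18,-0.56,0],[0,0,0]],[1,[-0.25,-0.54,0],[0,0,0]],[1,[-0.29,-0.52,0],[0,0,0]],[1,[-0.34,-0.48,0],[0,0,0]],[1,[-0.39,-0.44,0],[0,0,0]]]
7.544 [52.33  6.26] [[1,[-0.43,-0.41,0],[0,0,0]],[1,[-0.47,-0.36,0],[0,0,0]],[1,[-0.51,-0.31,0],[0,0,0]],[1,[-0.53,-0.26,0],[0,0,0]],[1,[-0.55,-0.21,0],[0,0,0]]]
8.037 [49.41  6.45] [[1,[-0.57,-0.15,0],[0,0,0]],[1,[-0.59,-0.10,0],[0,0,0]],[1,[-0.59,-0.04,0],[0,0,0]],[1,[-0.59,0.02,0],[0,0,0]],[1,[-0.58,0.08,0],[0,0,0]]]
8.530 [46.74  5.23] [[1,[-0.58,0.14,0],[0,0,0]],[1,[-0.56,0.19,0],[0,0,0]],[1,[-0.54,0.25,0],[0,0,0]],[1,[-0.51,0.29,0],[0,0,0]],[1,[-0.48,0.35,0],[0,0,0]]]
```

```bash
python3 -m jog '[[1,[-0.27,0.52,0],[0,0,0]],[1,[-0.22,0.55,0],[0,0,0]],[1,[-0.17,0.57,0],[0,0,0]],[1,[-0.11,0.58,0],[0,0,0]],[1,[-0.05,0.59,0],[0,0,0]]]'
python3 -m jog '[[1,[0.01,0.59,0],[0,0,0]],[1,[0.07,0.59,0],[0,0,0]],[1,[0.12,0.58,0],[0,0,0]],[1,[0.18,0.56,0],[0,0,0]],[1,[0.23,0.55,0],[0,0,0]]]'
```

```text
time_s: 7.72
position: [0.4462, 0.0088, 0.1279]
orientation: [1.0, 0.001, 0.001, -0.002]
ft_force: [7.4, 11.5, 0.2]
opening: 0.203
time_s: 8.13
position: [0.4516, -0.0195, 0.1278]
orientation: [1.0, 0.001, 0.0, -0.002]
ft_force: [2.3, 14.5, 2.7]
opening: 0.204
```

Run:
```python
from h import *
st=manip.get_state();print(st["position"],st["ft_force"])
save("wrist","w2.png")
find("wrist",["handle","wheel_center","hose_tail"],st=st)
save("top","t2.png")
find("top",["wheel_center","stand","hose_tail"])
```

```text
[ 0.45156242 -0.01947889  0.12779117] [ 2.33839148 14.49287855  2.71941868]
wrist handle [(array([ 0.4548, -0.0193,  0.1472]), 0.71)]
wrist wheel_center [(array([0.5061, 0.0029, 0.1108]), 0.64)]
wrist hose_tail [(array([0.5841, 0.0644, 0.0546]), 0.56)]
top wheel_center []
top stand []
top hose_tail []
```

View pics/w2.png

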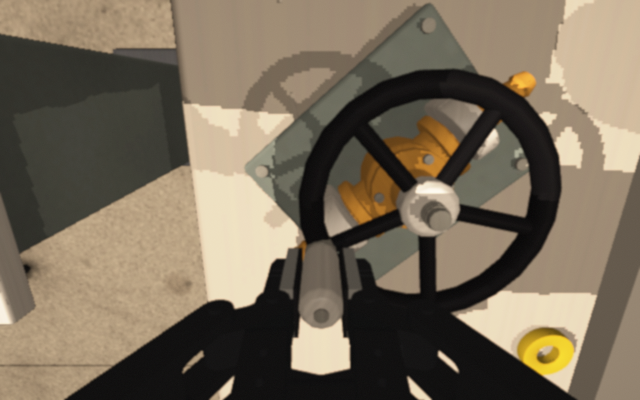

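The handle at (320,285) is still centred between the pads, with no slip, and the stand looks undisturbed. The inward pull of about 8 N suggests the true centre is about 1 mm further in +x, so I'll shift the path by that and go on.

```bash
python3 -m jog '[[1,[0.32,0.51,0],[0,0,0]],[1,[0.36,0.48,0],[0,0,0]],[1,[0.40,0.45,0],[0,0,0]],[1,[0.44,0.41,0],[0,0,0]],[1,[0.49,0.37,0],[0,0,0]]]'
python3 -m jog '[[1,[0.50,0.32,0],[0,0,0]],[1,[0.52,0.27,0],[0,0,0]],[1,[0.55,0.22,0],[0,0,0]],[1,[0.57,0.16,0],[0,0,0]],[1,[0.58,0.10,0],[0,0,0]]]'
```

```text
time_s: 8.95
position: [0.47, -0.0422, 0.1277]
orientation: [1.0, 0.0, -0.001, -0.001]
ft_force: [-8.6, 9.7, 8.2]
opening: 0.203
time_s: 9.37
position: [0.4966, -0.0536, 0.1277]
orientation: [1.0, 0.0, -0.002, -0.001]
ft_force: [-10.9, 4.5, 10.4]
opening: 0.202
```

```bash
python3 -m jog '[[1,[0.59,0.05,-0.02],[0,0,0]],[1,[0.60,-0.01,-0.02],[0,0,0]],[1,[0.58,-0.07,-0.02],[0,0,0]],[1,[0.58,-0.13,-0.02],[0,0,0]],[1,[0.56,-0.19,-0.02],[0,0,0]]]'
python3 -m jog '[[1,[0.54,-0.23,0],[0,0,0]],[1,[0.52,-0.29,0],[0,0,0]],[1,[0.48,-0.34,0],[0,0,0]],[1,[0.45,-0.39,0],[0,0,0]],[1,[0.41,-0.43,0],[0,0,0]]]'
```

```text
time_s: 9.78
position: [0.5252, -0.0512, 0.1279]
orientation: [1.0, -0.0, -0.003, 0.001]
ft_force: [-11.3, -3.6, 4.6]
opening: 0.202
time_s: 10.2
position: [0.5498, -0.0355, 0.128]
orientation: [1.0, -0.001, -0.002, 0.002]
ft_force: [-7.2, -9.7, 5.2]
opening: 0.207
```

```bash
python3 -m jog '[[1,[0.36,-0.46,0],[0,0,0]],[1,[0.32,-0.50,0],[0,0,0]],[1,[0.27,-0.53,0],[0,0,0]],[1,[0.21,-0.55,0],[0,0,0]],[1,[0.15,-0.58,0],[0,0,0]]]'
python3 -m jog '[[1,[0.10,-0.58,0],[0,0,0]],[1,[0.05,-0.59,0],[0,0,0]],[1,[-0.02,-0.59,0],[0,0,0]],[1,[-0.07,-0.59,0],[0,0,0]],[1,[-0.14,-0.57,0],[0,0,0]]]'
```

```text
time_s: 10.62
position: [0.5642, -0.0099, 0.1281]
orientation: [1.0, -0.001, -0.001, 0.003]
ft_force: [0.5, -11.9, 0.6]
opening: 0.202
time_s: 11.03
position: [0.5646, 0.0196, 0.1282]
orientation: [1.0, -0.001, 0.001, 0.002]
ft_force: [7.1, -9.8, -1.1]
opening: 0.206
```

```bash
python3 -m jog '[[1,[-0.18,-0.56,0],[0,0,0]],[1,[-0.25,-0.54,0],[0,0,0]],[1,[-0.29,-0.52,0],[0,0,0]],[1,[-0.34,-0.48,0],[0,0,0]],[1,[-0.39,-0.44,0],[0,0,0]]]'
python3 -m jog '[[1,[-0.43,-0.41,0],[0,0,0]],[1,[-0.47,-0.36,0],[0,0,0]],[1,[-0.51,-0.31,0],[0,0,0]],[1,[-0.53,-0.26,0],[0,0,0]],[1,[-0.55,-0.21,0],[0,0,0]]]'
```

```text
time_s: 11.45
position: [0.551, 0.0458, 0.1283]
orientation: [1.0, -0.001, 0.002, 0.002]
ft_force: [12.3, -5.6, -4.2]
opening: 0.208
time_s: 11.87
position: [0.5262, 0.0623, 0.1283]
orientation: [1.0, -0.0, 0.002, 0.0]
ft_force: [12.5, 0.0, -5.1]
opening: 0.2
```

```bash
python3 -m jog '[[1,[-0.57,-0.15,0.01],[0,0,0]],[1,[-0.59,-0.10,0.01],[0,0,0]],[1,[-0.59,-0.04,0.01],[0,0,0]],[1,[-0.59,0.02,0.01],[0,0,0]],[1,[-0.58,0.08,0.01],[0,0,0]]]'
python3 -m jog '[[1,[-0.58,0.14,0],[0,0,0]],[1,[-0.56,0.19,0],[0,0,0]],[1,[-0.54,0.25,0],[0,0,0]],[1,[-0.51,0.29,0],[0,0,0]],[1,[-0.48,0.35,0],[0,0,0]]]'
python3 - <<'E'
from h import *
from scipy.optimize import least_squares
st=manip.get_state();p=st["position"]
P=np.array([[.5025,.0659],[.4876,.0629],[.4741,.0566],[.4639,.0485],[.4547,.0367],[.4462,.0088],[.4516,-.0195],[.47,-.0422],[.4966,-.0536],[.5252,-.0512],[.5498,-.0355],[.5642,-.0099],[.5646,.0196],[.551,.0458],[.5262,.0623],p[:2]])
r=least_squares(lambda c:np.hypot(*(P-c[:2]).T)-c[2],[.505,.005,.06]);c=r.x;print(c,abs(r.fun).max())
print(p,st["ft_force"]);print(np.unwrap(np.arctan2(*(P-c[:2]).T[::-1])).round(3))
E
```

```text
time_s: 12.28
position: [0.4969, 0.065, 0.1282]
orientation: [1.0, 0.0, 0.002, -0.0]
ft_force: [11.4, 5.1, -1.3]
opening: 0.207
time_s: 12.7
position: [0.4697, 0.0533, 0.1282]
orientation: [1.0, 0.0, 0.001, -0.001]
ft_force: [9.5, 8.0, -2.5]
opening: 0.207
[0.5061711  0.00575632 0.06007789] 0.00017772226595281354
[0.46969907 0.05327868 0.12815959] [ 9.45345672  8.03586672 -2.45436448]
[1.632 1.885 2.134 2.351 2.6   3.091 3.575 4.066 4.553 5.035 5.526 6.02
 6.516 7.012 7.514 8.509]
```

The circle fit residual is 0.18 mm, so the stand never shifted. The turn since the bite is 6.16 to 6.38 rad, about 6.27. Next: ease the load, release, lift.

```bash
python3 -m jog '[[1,[0.04,-0.03,0],[0,0,0]],[1,[0.04,-0.03,0],[0,0,0]],[1,[0,0,0],[0,0,0]],[1,[0,0,0],[0,0,0]],[0.4,[0,0,0],[0,0,0]]]' 
python3 -m jog '[[0.2,[0,0,0],[0,0,0]],[0,[0,0,0],[0,0,0]],[-0.2,[0,0,0],[0,0,0]],[-0.2,[0,0,0],[0,0,0]],[-0.2,[0,0,0],[0,0,0]]]'
python3 -m jog '[[-0.2,[0,0,-1],[0,0,0]],[-0.2,[0,0,-2],[0,0,0]],[-0.2,[0,0,-3],[0,0,0]],[-0.2,[0,0,-3],[0,0,0]],[-0.2,[0,0,-3],[0,0,0]]]'
python3 -m jog '[[-0.2,[-2,0,-1],[0,0,0]],[-0.2,[-3,0,0],[0,0,0]],[-0.2,[-3,0,0],[0,0,0]],[-0.2,[-2,0,0],[0,0,0]],[-0.2,[0,0,0],[0,0,0]]]'
python3 - <<'E'
from h import *
st=manip.get_state()
a,_=save("wrist","w3.png")
find("wrist",["handle","wheel_center","stem_tip","hose_tail"],st=st)
b,_=save("top","t3.png")
o=find("top",["wheel_center","handle","stem_tip","lead_pot","tape_roll","hose_tail","stand"])
cv2.imwrite("pics/c3.png",cv2.resize(np.vstack([a,b]),(480,600))[:,:,::-1])
E
```

```text
time_s: 13.12
position: [0.4692, 0.0527, 0.1279]
orientation: [1.0, -0.0, -0.0, 0.0]
ft_force: [0.6, 0.7, -1.0]
opening: 0.296
time_s: 13.53
position: [0.4695, 0.0529, 0.1282]
orientation: [1.0, -0.0, -0.0, 0.0]
ft_force: [-0.8, -1.2, -0.2]
opening: 0.599
time_s: 13.95
position: [0.4692, 0.0529, 0.2504]
orientation: [1.0, -0.0, 0.0, 0.0]
ft_force: [1.6, 0.0, -0.5]
opening: 0.601
time_s: 14.37
position: [0.3669, 0.0529, 0.2602]
orientation: [1.0, 0.0, 0.001, -0.0]
ft_force: [-0.2, 0.7, -0.5]
opening: 0.6
wrist handle [(array([0.4742, 0.0514, 0.1449]), 0.87)]
wrist wheel_center [(array([0.5043, 0.0042, 0.1126]), 0.58)]
wrist stem_tip [(array([0.5021, 0.005 , 0.1296]), 0.6)]
wrist hose_tail [(array([0.5803, 0.0663, 0.0545]), 0.65)]
top wheel_center [(array([0.5028, 0.0033, 0.1148]), 0.56)]
top handle [(array([0.4723, 0.0589, 0.1435]), 0.69), (array([ 0.5076, -0.2642, -0.0006]), 0.47)]
top stem_tip [(array([0.5064, 0.009 , 0.1307]), 0.52)]
top lead_pot [(array([0.5042, 0.0074, 0.1136]), 0.73)]
top tape_roll [(array([ 0.6719, -0.1872, -0.0041]), 0.8)]
top hose_tail [(array([0.5777, 0.0706, 0.0544]), 0.58)]
top stand [(array([ 0.5119,  0.0082, -0.0013]), 0.8)]
```

View pics/c3.png

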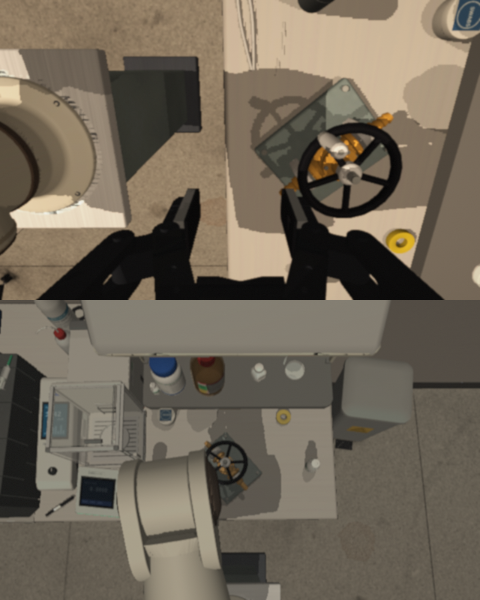

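The wheel at (350,170) is free, with its handle at (335,148). The stand, tape roll and vial are where they were. Handing in.

```bash
python3 -c "
from h import *
print(manip.close_job())"
```

```text
the job is handed in; nothing more can be done
None
```

I opened the valve by one full turn from the bite, released the wheel and backed the arm off. The job was handed in at about 14.5 s.

- **Bite and turn:** The wheel bit at a bearing between 2.13 and 2.35 rad, where the load went from about 1 N to about 11 N at the handle. I stopped at 8.51 rad, so the turn since the bite is 6.16 to 6.38 rad. One turn is 6.28, and the allowance is about 0.31.
- **Stand:** A circle fitted to the handle's measured path has a worst error of 0.18 mm, so the stand did not slide during the winding. Horizontal force at the handle at the end of each move was at most about 15 N, and the vertical force peaked at about 10 N.
- **After release:** The force on the tool is about zero. The wrist camera puts the handle at a bearing of about 2.2 rad (8.5 less one turn), where I left it. The stand and hose tail are within camera error of where they started. The tape roll and vial look unmoved.
- **Checks that fell short:**
  - The final top view could not confirm the lead pot. The arm hid it and the network gave a false hit on the wheel. The pot's edge is still in place in the wrist picture, and the arm never went near it.
  - The 2 mm stem rise is too small for the cameras to confirm (130 to 131 mm read, good to about 4 mm), so the turn count rests on force and angle.

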